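# Load a casting on its dowels, prove it is down with the seat gauge, clamp it

## Robot

A 7-joint arm with a two-finger parallel gripper is mounted at the origin on the work surface; the furniture and walls round the work are solid. World frame = base frame: x ahead of the robot, y to its left, z up, the work surface at z = 0. Lengths are in m, angles in rad, forces in N, time in s.
With the tool pointing down it reaches from about 0.425 to 0.825 m from the base axis. Payload 3.6 kg.
Tool frame: the origin (TCP) lies midway between the tips of the shut fingers; the grasp point (between the pads) lies 19 mm behind it (env.tcp_to_grasp is the distance from the TCP to the grasp point, in m); z points along the fingers, y is the direction in which the jaws open and shut (so a half turn about z gives the same grasp; the last joint's range is limited). The gripper opens to 85 mm and grips with 20 to 120 N. Pads are 22 mm wide; open, the fingers measure 114 mm over their backs; the gripper's body (76 mm by 85 mm) begins 54 mm behind the grasp point. The pads swing forward as they close: fully open they stand 13 mm farther back than shut.
Start: joints at [1.107, 0.615, -0.013, 1.423, 0.008, 1.103, -0.04], TCP at [0.276, -0.589, 0.195] pointing down, gripper open.
Joint ranges: [-3.12, 3.12], [-0.3, 2.06], [-1.34, 1.32], [0.26, 2.42], [-1.36, 4.5], [0.01, 1.98], [-2.84, 2.84]. Speed limits (rad/s): [2.79, 2.79, 3.14, 3.14, 3.14, 3.14, 3.14].

## Interface

Orientations are given as a 3x3 rotation matrix whose columns are the frame's x, y, z axes.
In Python, from plant import env, planner, snapshot, job gives the robot as it stands. Calls block until the motion is done:
- env.move_to(position, orientation): joint-space move of the TCP to a pose.
- env.servo_line(position, frame=None, speed=0.15): straight line of the TCP; frame=None keeps the orientation; speed is the mean speed in m/s.
- env.goto_joints(angles): joint-space move.
- env.command_gripper(opening): opening from 0.0 (shut) to 1.0 (fully open); the grip force is fixed at half the most; returns when the fingers have stopped.
- env.wait(seconds).
- planner.ik(position, orientation): joint angles nearest the present ones, or None.
- env.state(): the state.
- snapshot(name): name is "scene" or "top" or "wrist"; returns a dict with "img" (420x560x3 uint8, red, green, blue), "z_map" (420x560 float32, m along the optical axis (not along the pixel's ray), 0 where there is no reading), "fx", "fy", "cx", "cy" (pixels), "R" (3x3) and "t" (3): a world point X has camera coordinates R X + t; the wrist camera has in their place "mount" (4x4, takes a point from camera to tool coordinates, whose origin is the TCP and whose axes are the flange's). Camera axes: x right, y down, z forward; pixel columns grow to the right and rows downward; lengths in m; the calibration is good to about 2 mm. A picture is of the moment at which its call begins: read the wrist's pose just before it.
A pose or a line that the arm cannot do raises env.IKError and nothing moves.
- job.sign_off(): hands the job in, once; it reports no verdict.
The state is a dict: "t": time; "joints": joint angles; "joint_vel": joint speeds; "joint_torque": joint torques, N m; "position": TCP position; "eef_rot": TCP orientation; "wrist_force": force on the tool from outside, world axes, zero at the start; "moment": the same for the moment, N m; "width": opening from 0.0 (shut) to 1.0 (fully open).
Only numpy, scipy, OpenCV 4.12 (cv2) and the standard library are available. Lean on these libraries where they do the work, as an engineer would, in place of code of your own. Each camera call takes 0.05 s, during which the arm holds its last target.

## Task

Load the aluminium T-shaped casting into the toggle fixture: nose under the raised clamp arm, its two holes over the two dowels, set down gently until it is fully on its rests, and let go of it. Prove that it is down by gently sliding the sprung seat gauge at the fixture's end in to its stop, so that its tongue passes over the casting, and let the gauge snap back; if it stops short the casting stands proud and must be pressed home first. Only then bring the clamp arm down onto the casting's boss, and do not knock about the tray, the green hook, the tape and the marker that lie behind the work.

Things in the scene. Friction and masses are not known exactly. Their poses are not given: they have to be found in the camera images.
- casting: Bare aluminium T-shaped casting, 64x80x44 mm, 0.16 kg, right side up. Origin on its underside; z up. Base 10 mm thick: nose 34 mm wide (x), y = -38 to 2 mm; head 64 mm wide, y = 2 to 42 mm. Two 12 mm through holes in the head at x = -21 and 21, y = 20 mm. Loaded, its x, y, z axes are parallel to the fixture's and its origin is at seat
- casting_lug (a point): Top middle of the casting's flat upright lug, the place to grip it: at x 0, y 18, z 44 mm in the casting's frame. Lug 14 mm thick (x = -7 to 7), y = 8 to 28 mm, from the base (z = 10 mm) up; top rounded over y
- casting_boss (a point): Middle of the flat top of the round boss on the casting's nose, 19 mm across: x 0, y -24.5, z 27 mm in the casting's frame. The clamp presses here
- toggle_fixture: Toggle fixture fixed to the bench: pale plate with a clamp arm. Frame: origin on the bench, z up, clamp arm along +y, red handle to -y, x across. Plate x = -65 to 65, y = -57 to 143 mm, top z = 12 mm. Two upright posts (x = -37 to -23 and 23 to 37, y = 84 to 102 mm, tops z = 42 mm) flank the casting's nose
- seat (a point): Where the casting's origin belongs: x 0, y 104, z 16 mm in the fixture's frame. Underneath, the casting rests on the shoulders of the two dowels and on a round rest button at x 0, y 79.5 mm; all three tops are at z = 16 mm
- dowel (a point): Tip of one of the two steel dowels (z = 24.5 mm), at x 21, y 124 mm in the fixture's frame; the other is at x -21. Pin 9 mm thick from the shoulder (16 mm across, z = 16) to z = 20 mm, then tapering to 4 mm at the tip; so the holes have 1.5 mm play all round
- toggle_fixture_lever (a joint): Clamp hinge, rad: 0.56 = arm fully raised, 0 = lowered; starts at 0.50 to 0.555. On a seated casting the pad meets the boss at about 0.06, on a proud one higher. Stiff (0.3 N m: about 3 N at the arm's end), no spring, stays where it is left. Axis along the fixture's x at y = -24.5, z = 50 mm. Push the arm down at its end, or lift the red handle
- clamp_tip (a point): Top of the clamp arm, 14 mm wide, near its end; the place to push it down. In the fixture's frame at y 78, z 66 mm with the joint at 0. The arm ends 11 mm farther out
- clamp_pad (a point): Middle of the underside of the clamp's round pad, 18 mm across. With the arm raised it hangs 82 mm or more above the bench, over the nose's place, and no part of the arm reaches past y = 85 mm. So lower the casting just beyond, origin at about y = 136 mm, until its underside is 44 to 53 mm above the bench; slide it level to above its seat (over the posts, boss under the pad); then straight down
- red_handle (a point): Upper side of the red handle, 20 mm wide, on the other side of the hinge; goes down as the arm goes up
- gauge_slide (a joint): Travel of the seat gauge, m: 0 = out (sprung home), 0.016 = in at its stop; it slides along the fixture's -y. Spring 3.6 N at 0, 8.4 N at the stop. Its tongue, 16 mm wide, underside z = 28 mm, passes 2 mm over the head of a seated casting (top z = 26 mm); the end face of one over 2 mm proud there stops it short, at 0.006 to 0.009
- gauge_knob (a point): Top middle of the gauge's upright black knob, 18 mm in diameter, z = 42 to 62 mm; on a 10 mm stem above the bar (bar top z = 34 mm). At x 0, y 205 mm in the fixture's frame when out, 189 when in. The guide block (34 mm wide, 42 mm high) spans y = 159.5 to 187.5 mm; past the knob (greater y) the bench is free
- tray_pins: Bystander: small yellow parts tray with pins, 102x70x39 mm, behind the fixture
- green_hook: Bystander: pale green moulded hook, 59x102x35 mm, behind the fixture
- tape: Bystander: roll of masking tape, 96 mm across, 25 mm high
- marker: Bystander: white and green marker pen, 135 mm long

How it is judged:
By the outcome, as a careful person would: the job done as asked, in the order asked, and still so for the second after the job is handed in, with the robot touching nothing.
It also fails if it takes over 64 s, if anything falls off the work surface, if the arm or the gripper's body presses on something with over 40 N, if the wrist force passes 120 N, or if a joint passes its speed limit or range.

## Working session

There is one attempt and no reset: what is moved stays moved. The work goes in short steps, each a Python script; the robot and the scene stay as the last script left them, time stands still between calls to the robot, and variables do not carry over. Pictures are saved under pics/ and viewed, and the job is handed in when it is done.

```bash
ls -la; mkdir -p pics; python3 - <<'E'
from plant import env, planner, snapshot, job
import cv2, numpy as np, pickle
s=env.state(); print({k:np.round(v,3) for k,v in s.items()}); print(env.tcp_to_grasp)
for n in ["scene","top","wrist"]:
    d=snapshot(n); pickle.dump(d,open(f"{n}0.pkl","wb"))
    cv2.imwrite(f"pics/{n}0.png",cv2.cvtColor(d["img"],cv2.COLOR_RGB2BGR))
    print(n,{k:np.round(v,3) for k,v in d.items() if k not in("img","z_map")})
E
```

```text
total 12
drwxr-xr-x  3 agent agent 4096 Dec  7 15:16 .
drwxr-xr-x 23 root  root  4096 Dec  7 15:16 ..
drwxr-xr-x  2 agent agent 4096 Dec  7 15:16 pics
{'t': np.float64(0.0), 'joints': array([ 1.107,  0.616, -0.013,  1.425,  0.008,  1.103, -0.04 ]), 'joint_vel': array([-0.   , -0.001,  0.   , -0.001, -0.001, -0.001, -0.002]), 'joint_torque': array([-0.0000e+00, -4.6922e+01,  2.6000e-01, -1.7103e+01,  1.0000e-02,
        1.0000e-02, -0.0000e+00]), 'position': array([ 0.275, -0.588,  0.194]), 'eef_rot': array([[ 0.906,  0.424, -0.001],
       [ 0.424, -0.906,  0.002],
       [-0.   , -0.003, -1.   ]]), 'wrist_force': array([ 0.279, -0.116, -0.923]), 'moment': array([-0.026,  0.024,  0.011]), 'width': np.float64(0.998)}
0.0187
scene {'fx': np.float64(438.566), 'fy': np.float64(438.566), 'cx': np.float64(280.232), 'cy': np.float64(205.943), 'R': array([[-0.596, -0.803, -0.024],
       [-0.36 ,  0.294, -0.886],
       [ 0.718, -0.519, -0.464]]), 't': array([0.309, 0.28 , 0.659])}
top {'fx': np.float64(462.012), 'fy': np.float64(462.012), 'cx': np.float64(276.501), 'cy': np.float64(211.792), 'R': array([[-0.029, -1.   ,  0.002],
       [-0.991,  0.028, -0.133],
       [ 0.133, -0.005, -0.991]]), 't': array([0.012, 0.538, 1.044])}
wrist {'fx': np.float64(289.47), 'fy': np.float64(289.47), 'cx': np.float64(275.413), 'cy': np.float64(209.127), 'mount': array([[ 0.   , -0.945, -0.327,  0.084],
       [ 1.   ,  0.   ,  0.001,  0.   ],
       [-0.   , -0.327,  0.945, -0.177],
       [ 0.   ,  0.   ,  0.   ,  1.   ]])}
```

View pics/scene0.png

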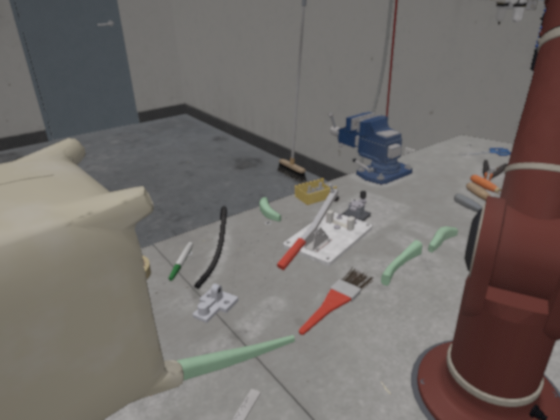

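View pics/top0.png

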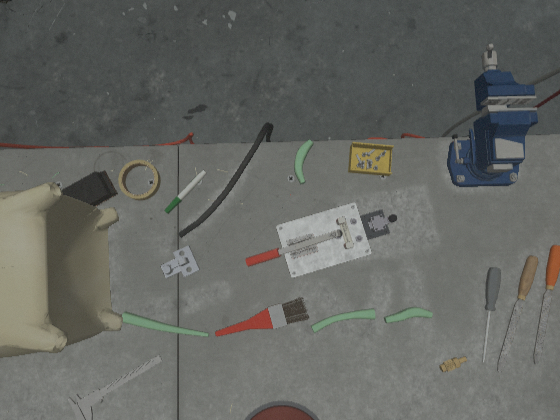

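View pics/wrist0.png

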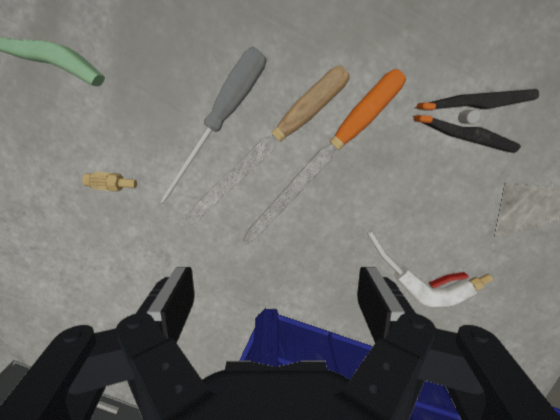

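The scene shows the casting at about (215,302) and the fixture at (330,230). In the top view they are at (180,262) and (325,240), with the gauge to the right of the fixture (towards -y). A large beige object stands left of the casting. I'll enlarge both.

```bash
cat > h.py <<'E'
import numpy as np, cv2, pickle
def deproj(d,u,v,z=None):
    z=d["z_map"][int(round(v)),int(round(u))] if z is None else z
    c=np.array([(u-d["cx"])/d["fx"]*z,(v-d["cy"])/d["fy"]*z,z])
    if "R" in d: return d["R"].T@(c-d["t"])
    m=d["T"]@np.r_[c,1]; return m[:3]
def ray(d,u,v):
    R,t=cam(d)
    o=-R.T@t; r=R.T@np.array([(u-d["cx"])/d["fx"],(v-d["cy"])/d["fy"],1]); return o,r
def atz(d,u,v,z):
    o,r=ray(d,u,v); return o+r*(z-o[2])/r[2]
def cam(d):
    if "R" in d: return d["R"],d["t"]
    T=d["T"]; R=T[:3,:3].T; return R,-R@T[:3,3]
def proj(d,X):
    R,t=cam(d); c=np.atleast_2d(X)@R.T+t
    return np.c_[c[:,0]/c[:,2]*d["fx"]+d["cx"],c[:,1]/c[:,2]*d["fy"]+d["cy"]]
def wrist(env,snapshot):
    s=env.state(); d=snapshot("wrist"); F=np.eye(4);F[:3,:3]=s["eef_rot"];F[:3,3]=s["position"]
    d["T"]=F@d["mount"]; return d
def tri(obs):
    A=np.zeros((3,3));b=np.zeros(3)
    for d,u,v in obs:
        o,r=ray(d,u,v); r=r/np.linalg.norm(r);P=np.eye(3)-np.outer(r,r);A+=P;b+=P@o
    X=np.linalg.solve(A,b); return X,[np.round(proj(d,X)[0]-[u,v],1) for d,u,v in obs]
def crop(d,name,u0,v0,u1,v1,k,grid=10):
    im=cv2.cvtColor(d["img"],cv2.COLOR_RGB2BGR)[v0:v1,u0:u1]
    im=cv2.resize(im,None,fx=k,fy=k,interpolation=cv2.INTER_CUBIC)
    for u in range(u0,u1):
        if u%grid==0: cv2.line(im,(int((u-u0+.5)*k),0),(int((u-u0+.5)*k),4),(0,0,255),1); cv2.putText(im,str(u),(int((u-u0+.5)*k)-10,14),0,.35,(0,0,255),1)
    for v in range(v0,v1):
        if v%grid==0: cv2.line(im,(0,int((v-v0+.5)*k)),(4,int((v-v0+.5)*k)),(0,0,255),1); cv2.putText(im,str(v),(6,int((v-v0+.5)*k)+4),0,.35,(0,0,255),1)
    cv2.imwrite(f"pics/{name}.png",im)
E
python3 - <<'E'
from h import *
d=pickle.load(open("top0.pkl","rb"))
crop(d,"t_fix",240,190,410,285,4.7)
crop(d,"t_cast",145,235,215,290,10)
for n,(u,v) in dict(tray=(370,158),hook=(302,160),tape=(138,180),marker=(187,190),beige=(100,270),black=(88,190),cast=(180,262),bench=(220,290),bench2=(420,200),tool=(230,180)).items(): print(n,np.round(deproj(d,u,v),3))
s=pickle.load(open("scene0.pkl","rb"))
crop(s,"s_fix",275,180,375,275,6)
crop(s,"s_cast",185,275,250,325,10)
E
```

```text
tray [ 0.669 -0.236  0.002]
hook [ 0.661 -0.068  0.033]
tape [ 0.631  0.332 -0.003]
marker [0.6   0.209 0.016]
beige [0.415 0.403 0.042]
black [0.603 0.439 0.033]
cast [0.428 0.221 0.042]
bench [ 0.36   0.135 -0.003]
bench2 [ 0.562 -0.352  0.001]
tool [0.62  0.105 0.021]
```

View pics/t_fix.png

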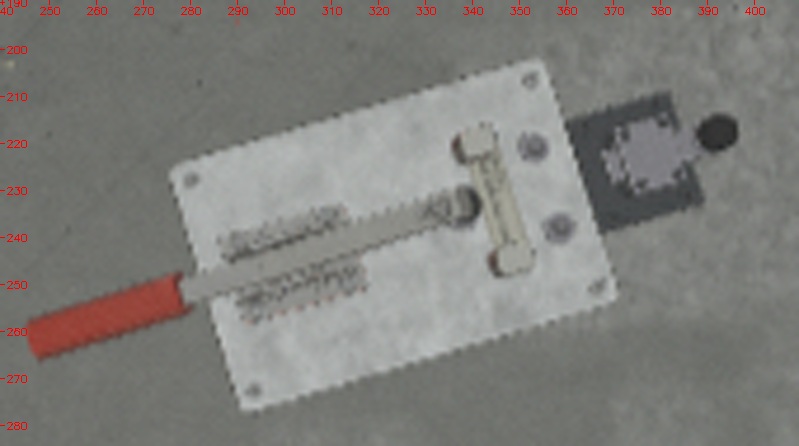

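View pics/t_cast.png

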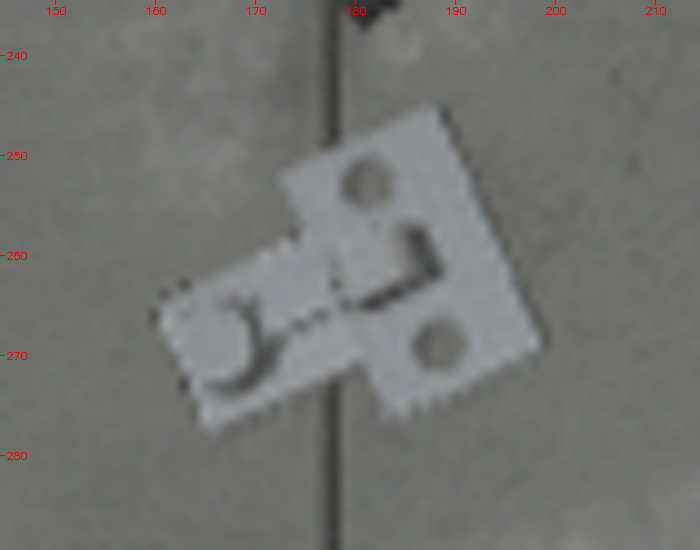

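View pics/s_cast.png

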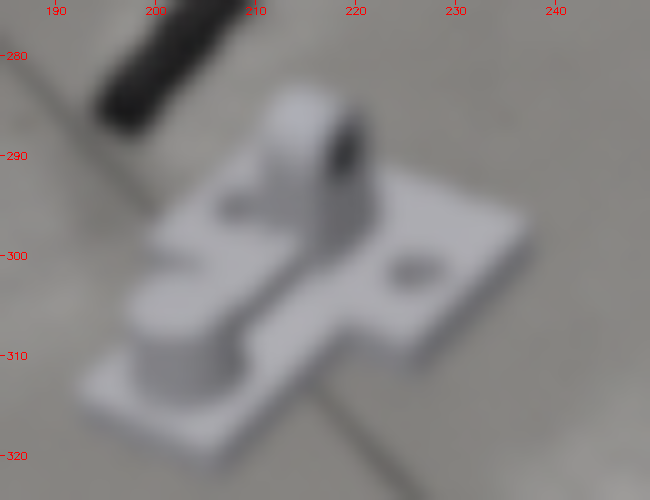

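View pics/s_fix.png

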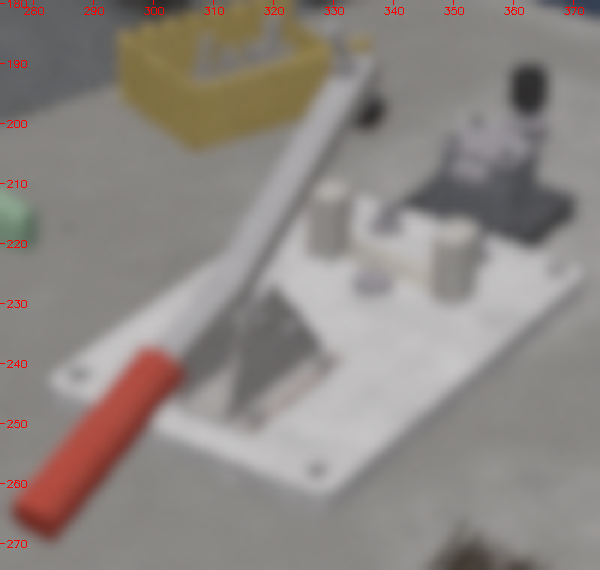

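Top view readings:

| Item | Pixels | Note |
|---|---|---|
| Casting head | (188,245), (199,269) | Nose at (163,271), holes at (181,253) and (188.5,269) |
| Fixture plate corners | (276,225), (355,202), (371,253), (291,277) | |
| Gauge knob | (392,217) | |

Next I'll compute rough poses from these.

```bash
cat >> h.py <<'E'
from scipy.optimize import least_squares
def fit(obs,x0,fz=False):
    """obs: list of (d,u,v,(X local)); planar pose x,y,yaw[,z]"""
    L=np.array([o[3] for o in obs],float)
    def W(p):
        c,s=np.cos(p[2]),np.sin(p[2]); R=np.array([[c,-s,0],[s,c,0],[0,0,1]])
        return L@R.T+[p[0],p[1],p[3] if fz else 0]
    def f(p):
        w=W(p); return np.concatenate([(proj(o[0],w[i])[0]-[o[1],o[2]])*o[0].get("wt",1) for i,o in enumerate(obs)])
    r=least_squares(f,list(x0)+([0] if fz else []),x_scale=[.01,.01,.1]+([.01] if fz else []),loss="soft_l1")
    return r.x,np.round(r.fun.reshape(-1,2),1)
E
python3 - <<'E'
from h import *
d=pickle.load(open("top0.pkl","rb")); s=pickle.load(open("scene0.pkl","rb"))
m=1e-3
P=[(276.1,225.2,(65,-57,12)),(354.8,201.8,(65,143,12)),(370.8,253.3,(-65,143,12)),(291,276.9,(-65,-57,12))]
# which x side: fixture x = y cross z
S=[(283.5,243,(65,-57,12)),(382,225,(-65,143,12)),(328,262,(-65,-57,12))]
for sg in (1,-1):
    o=[(d,u,v,np.array(X)*[sg,1,1]*m) for u,v,X in P]
    p,r=fit(o,(.5,-.07,-1.85)); print("fix",sg,np.round(p,4),r.tolist())
C=[(188,244.7,(32,42,10)),(199,269,(-32,42,10)),(183.8,276.3,(-32,2,10)),(172.3,252.3,(32,2,10)),(160.5,265,(17,-38,10)),(165.3,277.7,(-17,-38,10)),(181.1,252.8,(21,20,10)),(188.5,269,(-21,20,10))]
for sg in (1,-1):
    o=[(d,u,v,np.array(X)*[sg,1,1]*m) for u,v,X in C]
    p,r=fit(o,(.43,.22,-1.99)); print("cast",sg,np.round(p,4),r.tolist())
    p,r=fit(o,(.43,.22,-1.99),True); print("castz",sg,np.round(p,4))
E
```

```text
fix 1 [ 0.5446 -0.0738 -3.4933] [[-1.5, 2.6], [0.1, 52.7], [0.2, -50.4], [0.7, -100.0]]
fix -1 [ 0.462  -0.0709 -2.8843] [[-1.0, -0.5], [0.3, -0.5], [1.0, 0.2], [-0.3, 0.7]]
cast 1 [ 0.4285  0.2424 -1.5923] [[-0.5, -0.4], [-38.5, -24.5], [-23.7, -14.8], [14.9, 9.0], [20.0, 13.5], [0.7, 0.9], [1.6, 0.9], [-23.6, -15.2]]
castz 1 [ 0.4761  0.8508  2.3056 -3.0885]
cast -1 [ 0.4229  0.2338 -2.7214] [[-0.1, -0.2], [0.1, 0.0], [-0.2, 0.2], [0.2, -0.4], [-0.9, 0.0], [0.1, 0.4], [0.3, -0.0], [0.2, -0.1]]
castz -1 [ 0.4234  0.2372 -2.7214 -0.0166]
```

Rough poses fit to about 1 px: fixture origin (0.462, -0.071), casting origin (0.423, 0.234). I'll hover the wrist camera over the fixture from two places, then over the casting.

```bash
cat >> h.py <<'E'
def down(h):  # tool x heading h (unit 2-vector), z down
    x=np.array([h[0],h[1],0])/np.hypot(*h[:2]); z=np.array([0,0,-1.]); return np.c_[x,np.cross(z,x),z]
E
python3 - <<'E'
from plant import env, planner, snapshot, job
from h import *
yaw=-2.8843; y=np.array([-np.sin(yaw),np.cos(yaw)]); o=np.array([.462,-.0709])
print(planner.ik(np.r_[o+.11*y,.24],down(y)))
env.move_to(np.r_[o+.16*y,.24],down(y)); env.wait(.2)
w=wrist(env,snapshot); pickle.dump(w,open("wf1.pkl","wb")); crop(w,"wf1",0,0,560,420,1.4,50)
env.servo_line(np.r_[o+.08*y,.24],speed=.15); env.wait(.2)
w=wrist(env,snapshot); pickle.dump(w,open("wf2.pkl","wb")); crop(w,"wf2",0,0,560,420,1.4,50)
yc=-2.7214; y=np.array([-np.sin(yc),np.cos(yc)]); c=np.array([.4229,.2338])
print(planner.ik(np.r_[c+.018*y,.18],down(y)))
env.move_to(np.r_[c+.018*y,.18],down(y)); env.wait(.2)
w=wrist(env,snapshot); pickle.dump(w,open("wc1.pkl","wb")); crop(w,"wc1",0,0,560,420,1.4,50)
s=env.state(); print(s["t"],s["position"],s["wrist_force"],s["joints"])
E
```

```text
[ 0.05107818  0.38449716  0.36423241  1.73510023 -0.15463976  1.05020978
 -2.41613466]
[-1.03054752  0.45832741  0.75183973  1.93049103 -0.39459407  0.90439858
 -2.80219332]
4.9417 [0.43081571 0.2164238  0.18020831] [ 1.58188036 -0.42043467 -0.01342822] [-1.02871032  0.45798716  0.7522732   1.93040745 -0.3944974   0.9043475
 -2.80215554]
```

View pics/wf1.png

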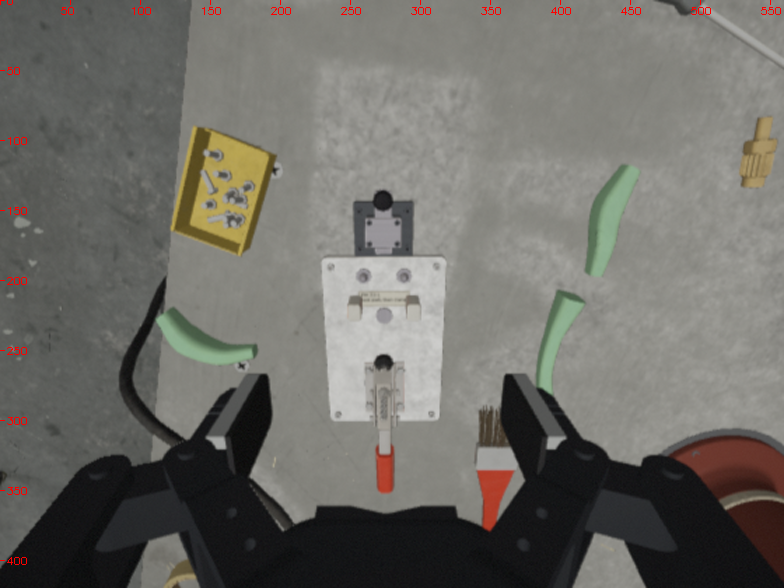

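View pics/wf2.png

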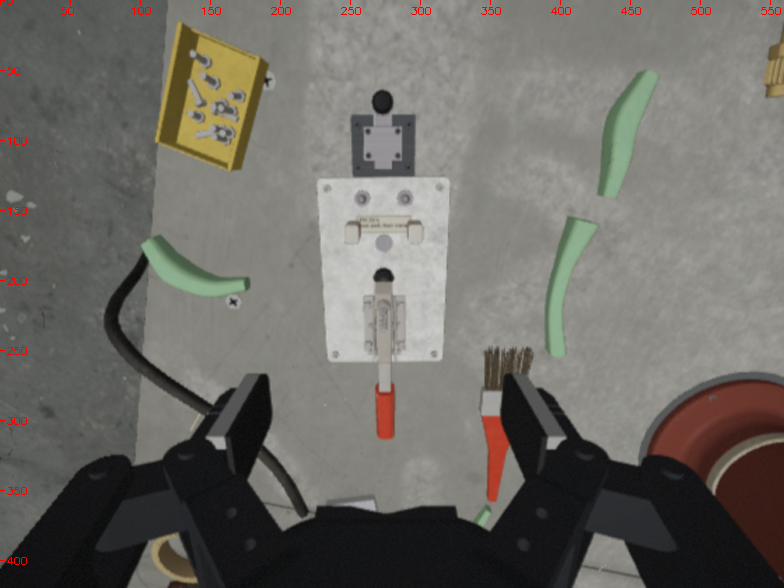

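View pics/wc1.png

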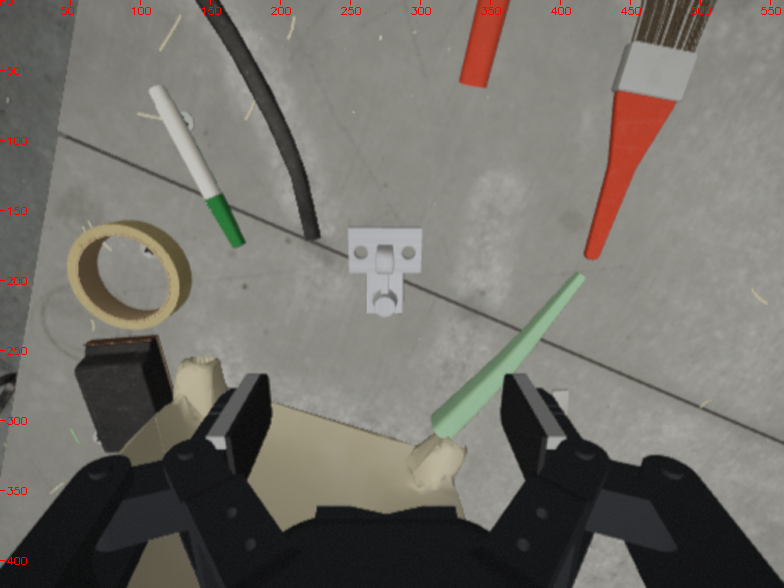

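The wrist views show the dowels, posts, gauge and casting clearly. I'll enlarge them to read pixels.

```bash
python3 - <<'E'
from h import *
a=pickle.load(open("wf1.pkl","rb"));b=pickle.load(open("wf2.pkl","rb"));c=pickle.load(open("wc1.pkl","rb"))
crop(a,"wf1c",222,130,326,232,6);crop(b,"wf2c",222,58,326,158,6);crop(c,"wc1c",238,155,312,230,8)
for u,v in [(190,320),(160,265),(90,270),(240,320)]: print(np.round(deproj(c,u,v),3))
E
```

```text
[0.461 0.417 0.052]
[ 0.529  0.394 -0.002]
[0.602 0.412 0.033]
[0.399 0.404 0.036]
```

View pics/wf1c.png

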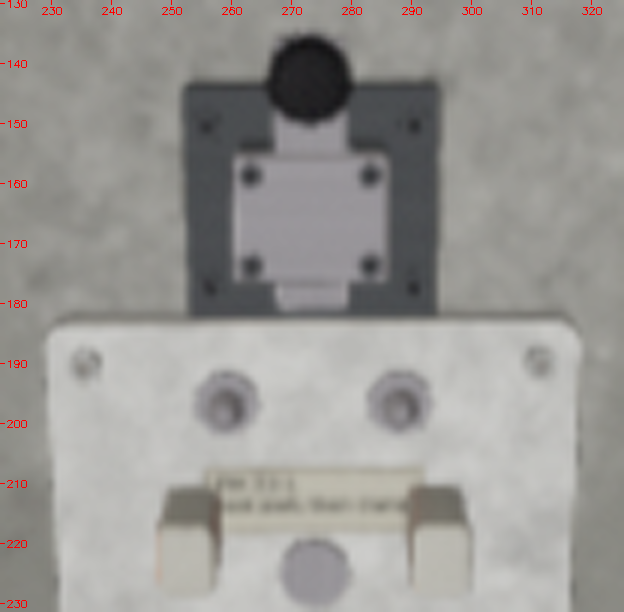

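View pics/wf2c.png

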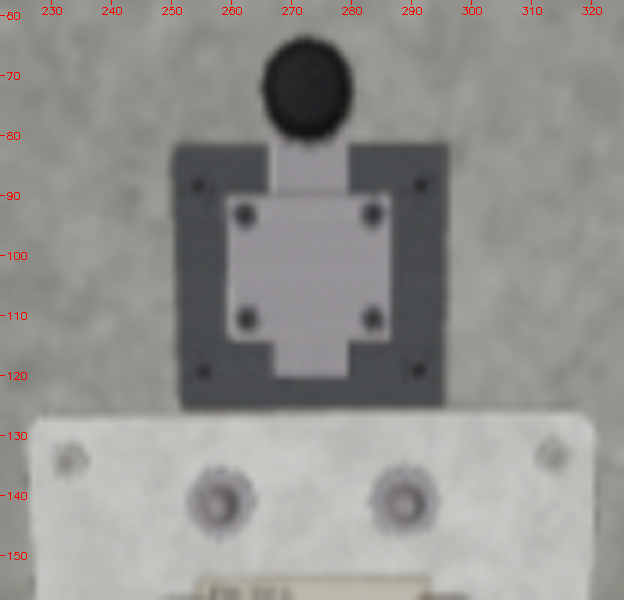

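View pics/wc1c.png

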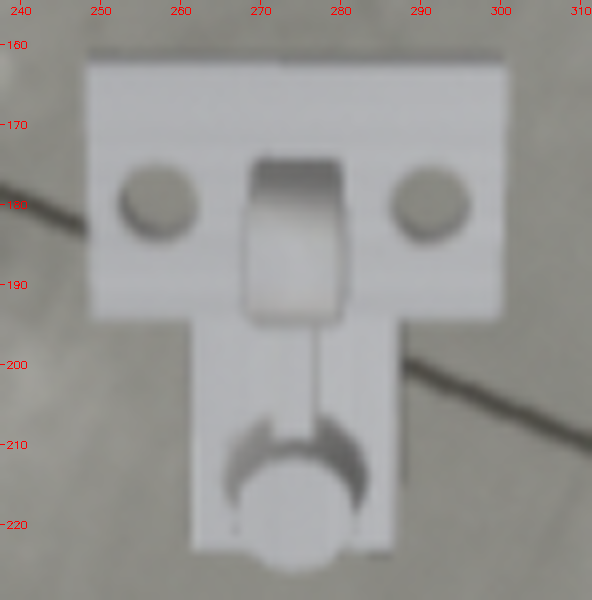

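Readings from the crops:

| View | Feature | Pixels |
|---|---|---|
| wf1 | dowel shoulders | (259.3,196.5), (288.2,196.2) |
| wf1 | rest button | (274,224.8) |
| wf1 | knob | (273,142.8) |
| wf2 | dowel shoulders | (258.3,140.8), (288.8,140.5) |
| wf2 | knob | (272.7,72.5) |
| wc1 | casting holes | (257.3,179.9), (291.3,180) |
| wc1 | boss top | (274.4,218.8) |

Now the fits, with triangulated heights as a check.

```bash
python3 - <<'E'
from h import *
d=pickle.load(open("top0.pkl","rb")); s=pickle.load(open("scene0.pkl","rb"))
a=pickle.load(open("wf1.pkl","rb"));b=pickle.load(open("wf2.pkl","rb"));c=pickle.load(open("wc1.pkl","rb"))
m=1e-3
F=[(a,259.3,196.5,(-21,124,16)),(a,288.2,196.2,(21,124,16)),(a,274,224.8,(0,79.5,16)),(a,273,142.8,(0,205,62)),(a,229.3,182.5,(-65,143,12)),(a,318.5,182.5,(65,143,12)),
(b,258.3,140.8,(-21,124,16)),(b,288.8,140.5,(21,124,16)),(b,272.7,72.5,(0,205,62)),(b,226.3,126.2,(-65,143,12)),(b,320.8,126.2,(65,143,12))]
F=[(q,u,v,np.array(X)*m) for q,u,v,X in F]
p,r=fit(F,(.46,-.07,-2.88)); print("fix",np.round(p,4),r.tolist())
p,r=fit(F,(.46,-.07,-2.88),True); print("fixz",np.round(p,4))
C=[(248.4,162.6,(-32,42,10)),(301,162.5,(32,42,10)),(300.4,194.4,(32,2,10)),(248.9,194.4,(-32,2,10)),(261.5,223.1,(-17,-38,10)),(286.9,223.1,(17,-38,10)),(257.3,179.9,(-21,20,10)),(291.3,180,(21,20,10)),(274.4,218.8,(0,-24.5,27))]
C=[(c,u,v,np.array(X)*m) for u,v,X in C]
p,r=fit(C,(.42,.23,-2.72)); print("cast",np.round(p,4),r.tolist())
p,r=fit(C,(.42,.23,-2.72),True); print("castz",np.round(p,4))
# two-view heights
print("knob",tri([(a,273,142.8),(b,272.7,72.5),(d,392.0,217.6)]), tri([(a,273,142.8),(d,392.0,217.6)]))
print("dowL sh",tri([(a,259.3,196.5),(b,258.3,140.8)]),"R",tri([(a,288.2,196.2),(b,288.8,140.5)]))
print("hole -x",tri([(c,257.3,179.9),(d,181.1,252.8)]), "hole +x",tri([(c,291.3,180),(d,188.5,269)]))
# top-view: +x is down in image (right side of wrist)
print("depths: lugtop",deproj(c,274,188),"boss",deproj(c,274,219),"head",deproj(c,295,168), "knob",deproj(a,273,141),"knob top cam",deproj(d,392,217),"seat btn",deproj(a,274,226),"armtip",deproj(b,274,215),"arm top",deproj(d,337,234))
print("lug top tri scene", tri([(c,274.1,186),(s,214,287)]))
E
```

```text
fix [ 0.4633 -0.0726 -2.8813] [[-0.1, 0.2], [0.1, 0.4], [-0.1, 0.5], [0.2, 0.1], [-1.0, 0.9], [0.5, 0.5], [-0.2, -0.1], [0.3, 0.0], [0.2, -2.2], [-1.1, -0.1], [1.0, -0.6]]
fixz [ 0.4631 -0.0716 -2.8817 -0.0067]
cast [ 0.4243  0.2324 -2.7272] [[-0.5, -0.6], [0.2, -0.3], [-0.2, -0.2], [-0.1, -0.3], [-0.3, 0.8], [0.7, 0.9], [0.1, 0.0], [0.3, 0.1], [-0.0, 0.1]]
castz [ 0.4238  0.2336 -2.7274 -0.0047]
knob (array([ 0.51587514, -0.26955764,  0.04800559]), [array([ 0.2, -0.2]), array([0.2, 0.4]), array([ 0. , -0.2])]) (array([ 0.51571872, -0.2693629 ,  0.04785529]), [array([ 0.2, -0. ]), array([-0.1, -0.1])])
dowL sh (array([ 0.51530698, -0.18659556,  0.0132601 ]), [array([ 0., -0.]), array([-0.,  0.])]) R (array([ 0.47496648, -0.19749848,  0.0128015 ]), [array([-0.1, -0. ]), array([ 0.1, -0. ])])
hole -x (array([ 0.45108082,  0.22871521, -0.01277597]), [array([-0.4,  0.4]), array([0.3, 0.1])]) hole +x (array([ 0.41183085,  0.20877259, -0.00155656]), [array([-0.3,  0.6]), array([0.3, 0. ])])
depths: lugtop [0.43201548 0.21598691 0.04117383] boss [0.41454748 0.25566202 0.02551816] head [0.41568828 0.19049467 0.00993413] knob [ 0.51678061 -0.27259812  0.06003814] knob top cam [ 0.51484333 -0.26512996  0.06506666] seat btn [ 0.48309115 -0.1474129   0.01366274] armtip [ 0.47722093 -0.12694874  0.12339985] arm top [ 0.47494873 -0.13050555  0.12383445]
lug top tri scene (array([0.43358384, 0.21704604, 0.03648831]), [array([-1.7,  1.2]), array([1.3, 0.1])])
```

Measured heights agree with the text to about 2 mm by wrist depth: lug 41, boss 25.5, head 10, knob 60. They also agree with the top camera. The wide-ray triangulations across cameras are looser. Now I'll check reach for both jaw orientations over the whole path.

```bash
cat >> h.py <<'E'
FX=np.array([.4633,-.0726]); FY=-2.8813; CX=np.array([.4243,.2324]); CY=-2.7272
def loc(o,yaw,x,y,z):
    c,s=np.cos(yaw),np.sin(yaw); return np.array([o[0]+c*x-s*y,o[1]+s*x+c*y,z])
def fx(x,y,z): return loc(FX,FY,x,y,z)
def yd(yaw): return np.array([-np.sin(yaw),np.cos(yaw)])
E
python3 - <<'E'
from plant import env, planner, snapshot, job
from h import *
for sg in (1,-1):
    for n,P,h in [("c",loc(CX,CY,0,.02,.014),CY),("chi",loc(CX,CY,0,.02,.12),CY),("f_hi",fx(0,.156,.20),FY),("f_in",fx(0,.156,.062),FY),("f_ov",fx(0,.124,.062),FY),("f_dn",fx(0,.124,.03),FY),("knob",fx(0,.24,.05),FY),("tip",fx(0,.078,.14),FY),("tipd",fx(0,.078,.068),FY)]:
        q=planner.ik(P,down(sg*yd(h))); print(sg,n,np.round(P,3),None if q is None else np.round(q,2))
E
```

```text
1 c [0.432 0.214 0.014] [-0.83  0.7   0.5   2.09 -0.68  0.52 -2.55]
1 chi [0.432 0.214 0.12 ] [-0.96  0.54  0.68  2.   -0.49  0.76 -2.72]
1 f_hi [ 0.503 -0.223  0.2  ] [-0.14  0.57  0.83  1.73 -0.47  1.06 -2.03]
1 f_in [ 0.503 -0.223  0.062] [ 0.    0.71  0.6   1.87 -0.57  0.74 -1.95]
1 f_ov [ 0.495 -0.192  0.062] [-0.05  0.68  0.6   1.93 -0.58  0.71 -1.98]
1 f_dn [ 0.495 -0.192  0.03 ] [-0.01  0.72  0.54  1.95 -0.61  0.64 -1.96]
1 knob [ 0.525 -0.305  0.05 ] [ 0.14  0.79  0.59  1.72 -0.57  0.82 -1.88]
1 tip [ 0.483 -0.148  0.14 ] [-0.23  0.55  0.73  1.92 -0.49  0.85 -2.12]
1 tipd [ 0.483 -0.148  0.068] [-0.14  0.65  0.61  1.99 -0.58  0.68 -2.05]
-1 c [0.432 0.214 0.014] [-0.4   0.65 -0.15  2.07  0.22  0.43 -0.31]
-1 chi [0.432 0.214 0.12 ] [-0.4   0.46 -0.15  1.99  0.11  0.7  -0.2 ]
-1 f_hi [ 0.503 -0.223  0.2  ] [ 0.34  0.46  0.05  1.71 -0.03  0.98  0.67]
-1 f_in [ 0.503 -0.223  0.062] [ 0.47  0.63 -0.14  1.86  0.14  0.66  0.51]
-1 f_ov [ 0.495 -0.192  0.062] [ 0.42  0.61 -0.14  1.91  0.14  0.63  0.46]
-1 f_dn [ 0.495 -0.192  0.03 ] [ 0.44  0.67 -0.16  1.93  0.19  0.56  0.41]
-1 knob [ 0.525 -0.305  0.05 ] [ 0.59  0.72 -0.16  1.7   0.16  0.73  0.61]
-1 tip [ 0.483 -0.148  0.14 ] [ 0.28  0.46 -0.04  1.91  0.03  0.77  0.49]
-1 tipd [ 0.483 -0.148  0.068] [ 0.34  0.57 -0.13  1.98  0.13  0.6   0.39]
```

```bash
python3 - <<'E'
from plant import env, planner, snapshot, job
from h import *
R=down(yd(CY))
env.command_gripper(0.6)
env.move_to(loc(CX,CY,0,.02,.07),R)
env.servo_line(loc(CX,CY,0,.02,.014),R,speed=.06)
s=env.state(); print(s["t"],s["position"],s["wrist_force"])
env.command_gripper(0.0)
s=env.state(); print(s["t"],s["position"],s["wrist_force"],s["width"],s["width"]*85)
env.servo_line(loc(CX,CY,0,.02,.12),R,speed=.12); env.wait(.1)
w=wrist(env,snapshot); pickle.dump(w,open("wh1.pkl","wb")); crop(w,"wh1",200,130,350,280,4)
s=env.state(); print(s["t"],s["position"],s["wrist_force"],s["moment"],s["width"])
E
```

```text
6.975 [0.43265335 0.21413076 0.01423709] [0.23768666 0.3901378  0.16229681]
7.5083 [0.43234901 0.21413662 0.01404943] [0.18641088 0.31932415 0.23648731] -0.0030712049651849013 -0.2610524220407166
8.6917 [0.43184123 0.2138571  0.11929344] [ 0.7036287  -0.66055622  0.71058643] [-0.01678265  0.0032355  -0.02631268] 0.001505019199326773
```

View pics/wh1.png

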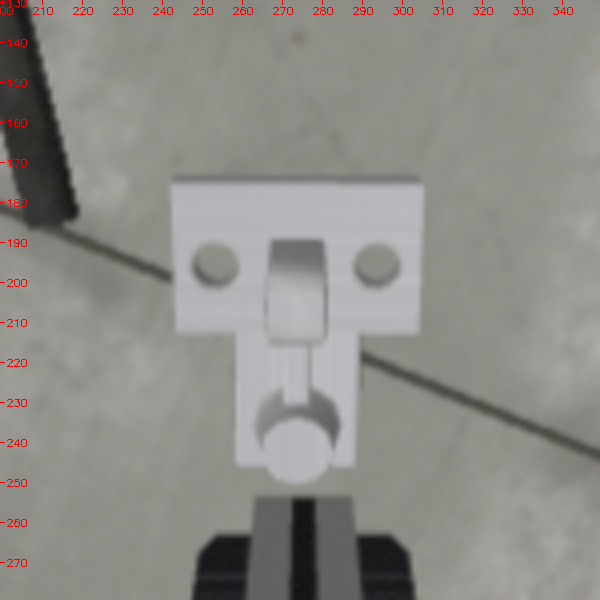

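The gripper shut on nothing (width 0). The casting is still on the bench at (273,200) and the finger ends are at row 254. I need to know where the fingers really are, so I'll use the depth map.

```bash
python3 - <<'E'
from h import *
c=pickle.load(open("wh1.pkl","rb")); m=1e-3
Ti=np.linalg.inv(c["T"])
M=c["mount"]
for u,v in [(266,258),(280,258),(266,270),(280,270),(255,270),(290,270),(266,300),(245,280)]:
    z=c["z_map"][v,u]; P=M@np.r_[(u-c["cx"])/c["fx"]*z,(v-c["cy"])/c["fy"]*z,z,1]; print(u,v,round(float(z),4),"tool",np.round(P[:3],4))
o=[(242.5,175.8,(-32,42,10)),(305.3,175.8,(32,42,10)),(304.4,212.5,(32,2,10)),(243.6,212.5,(-32,2,10)),(258.5,246,(-17,-38,10)),(288.4,246,(17,-38,10)),(253.3,195.7,(-21,20,10)),(293.8,195.7,(21,20,10)),(273.9,242.0,(0,-24.5,27))]
C=[(c,u,v,np.array(X)*m) for u,v,X in o]
print(fit(C,(.42,.23,-2.72))); print(fit(C,(.42,.23,-2.72),True)[0])
print("CX",CX, "lug depth",deproj(c,273,208),"head",deproj(c,295,182))
import numpy as np
s=pickle.load(open("wc1.pkl","rb"))
for u,v in [(180,290),(170,300),(160,310)]:
    z=s["z_map"][v,u]; P=M@np.r_[(u-c["cx"])/c["fx"]*z,(v-c["cy"])/c["fy"]*z,z,1]; print("open",u,v,np.round(P[:3],4))
E
```

```text
266 258 0.1513 tool [ 0.0109 -0.0042 -0.042 ]
280 258 0.1507 tool [ 0.0112  0.0031 -0.0425]
266 270 0.1398 tool [ 0.011  -0.0038 -0.0541]
280 270 0.14 tool [ 0.0109  0.0029 -0.0539]
255 270 0.1473 tool [ 0.0071 -0.0097 -0.0475]
290 270 0.1468 tool [ 0.0073  0.0081 -0.0479]
266 300 0.1162 tool [ 0.012  -0.0031 -0.0787]
245 280 0.3443 tool [-0.1075 -0.0353  0.1213]
(array([ 0.42443583,  0.23223544, -2.72973109]), array([[-0.6, -1. ],
       [ 0.4, -0.9],
       [-0.1, -0.1],
       [-0.3, -0.2],
       [-0.3,  0.8],
       [ 0.9,  0.8],
       [ 0.1,  0.1],
       [ 0.4,  0.2],
       [-0.2,  0.3]]))
[ 0.4237988   0.2337713  -2.73016939 -0.00476228]
CX [0.4243 0.2324] lug depth [0.43209302 0.21631172 0.04182192] head [0.41835775 0.19222081 0.00817923]
open 180 290 [ 0.0077 -0.0421 -0.0656]
open 170 300 [ 0.0108 -0.0423 -0.0771]
open 160 310 [ 0.0101 -0.0445 -0.0824]
```

```bash
python3 - <<'E'
from plant import env, planner, snapshot, job
from h import *
for n in("scene","top"):
    d=snapshot(n); pickle.dump(d,open(n+"1.pkl","wb")); 
    if n=="scene": crop(d,n+"1",120,180,340,345,3.6,20)
    else: crop(d,n+"1",100,170,320,335,3.6,20)
E
```

```text
(no output)
```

View pics/scene1.png

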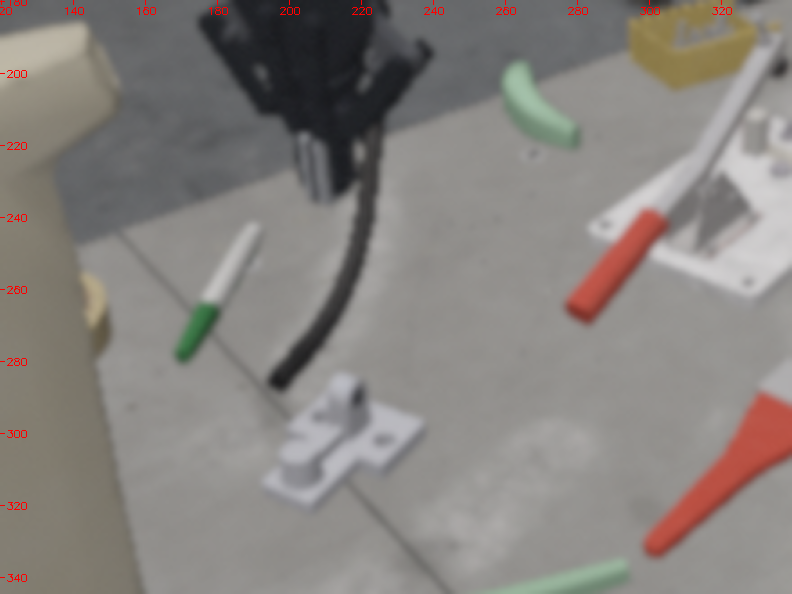

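The depth map puts the finger ends about 39 mm behind the reported TCP. That explains closing above the lug. I'll check it independently in the scene view, where the finger tip is at about crop (320,200).

```bash
python3 - <<'E'
from h import *
s=pickle.load(open("scene1.pkl","rb")); 
P=np.array([.43184,.21386,.11929])
for dz in (0,.02,.03,.04,.05): print(dz,np.round(proj(s,P+[0,0,dz])[0],1))
crop(s,"s1tip",190,205,250,245,12)
E
```

```text
0 [213.1 250.7]
0.02 [212.  241.4]
0.03 [211.5 236.7]
0.04 [210.9 231.9]
0.05 [210.4 227.1]
```

View pics/s1tip.png

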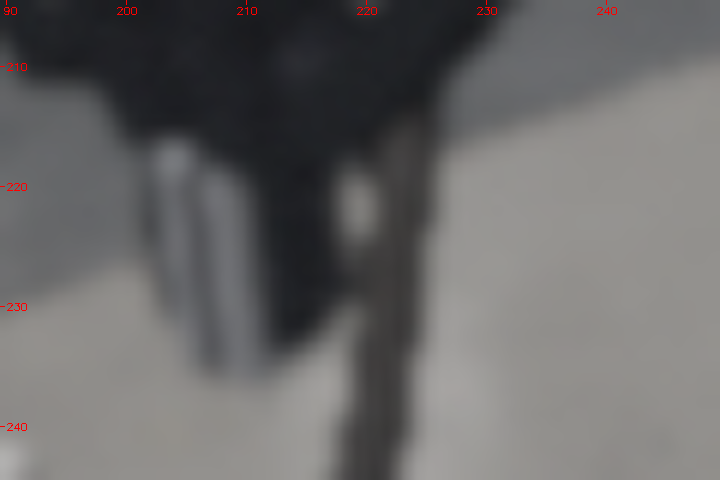

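Both views agree: the real finger tips are 36–39 mm above the reported TCP, so I'll use an offset K = 38 mm, which leaves about 6 mm over the base. I'll retry the grasp and watch the force.

```bash
echo 'K=.038' >> h.py; python3 - <<'E'
from plant import env, planner, snapshot, job
from h import *
CYn=-2.7285; Cn=np.array([.4244,.2323])
R=down(yd(CYn))
env.command_gripper(0.6)
s0=env.state()["wrist_force"]
for z in (.065,.035,.025,.019,.016):
    env.servo_line(loc(Cn,CYn,0,.02,z-K),R,speed=.08)
    f=env.state()["wrist_force"]-s0
    if f[2]>4: print("contact",z,f); break
s=env.state(); print(s["t"],s["position"],s["wrist_force"]-s0,z)
env.command_gripper(0.0)
s=env.state(); print(s["t"],s["position"],s["wrist_force"]-s0,s["width"],s["width"]*85)
E
```

```text
11.95 [ 0.43234317  0.21395025 -0.02211442] [-0.50239504 -0.59790052  0.39553219] 0.016
12.375 [ 0.43271384  0.21400149 -0.02173349] [-0.70386442 -0.29338457  2.81497493] 0.15214582683081398 12.932395280619188
```

The grip is on the lug (about 13 mm). I'll lift, check in hand, then carry it to the high stand-off.

```bash
python3 - <<'E'
from plant import env, planner, snapshot, job
from h import *
s=env.state(); p=s["position"]; print("grasp z",p[2])
env.servo_line(np.array([.4324,.214,.10]),speed=.12); 
R=down(yd(FY))
env.move_to(fx(0,.156,.15),R); env.wait(.2)
w=wrist(env,snapshot); pickle.dump(w,open("wh2.pkl","wb")); crop(w,"wh2",200,110,350,270,4)
s=env.state(); print(s["t"],s["position"],s["wrist_force"],s["moment"],s["width"])
d=snapshot("scene"); crop(d,"scene2",240,110,440,260,4,20)
E
```

```text
grasp z -0.021733494028451955
15.425 [ 0.50378137 -0.22225943  0.1498373 ] [ 0.81012642 -0.84653923 -1.56635267] [-0.05385296  0.01706867 -0.04868845] 0.15414081097419494
```

View pics/wh2.png

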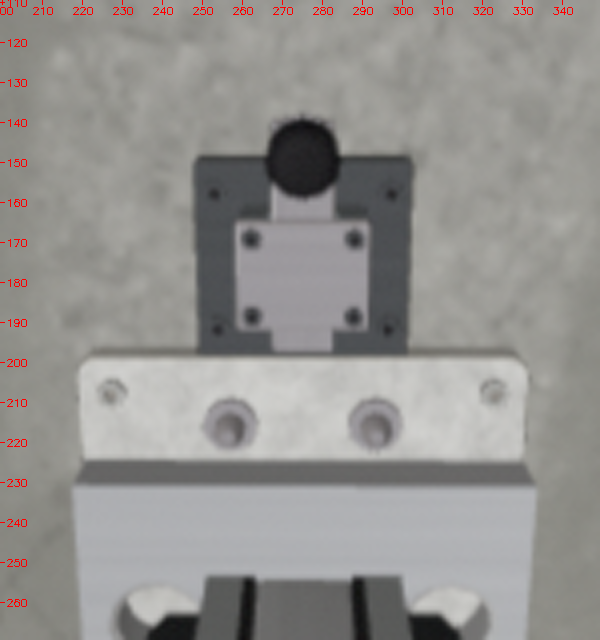

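View pics/scene2.png

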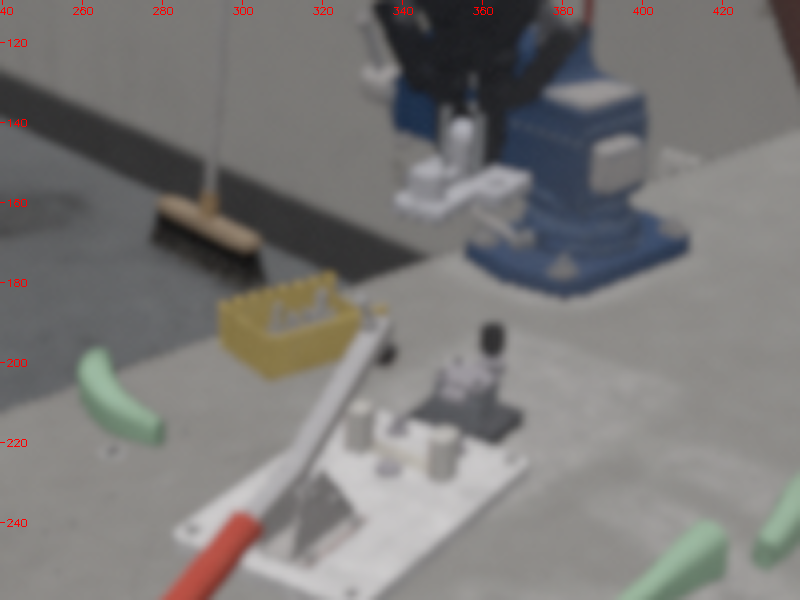

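In hand it's level: the head's top corners are at (217.8,231) and (333.5,231), with its lower edge at row 224.8. The dowels beyond are at (257,215.8) and (293.3,215.8). I'll compare these with predictions.

```bash
python3 - <<'E'
from h import *
w=pickle.load(open("wh2.pkl","rb")); M=w["mount"]; Mi=np.linalg.inv(M)
def pt(P):
    c=Mi@np.r_[P,1]; return c[0]/c[2]*w["fx"]+w["cx"],c[1]/c[2]*w["fy"]+w["cy"]
for P in [(.022,-.032,-.0317),(.022,.032,-.0317),(.022,-.032,-.0217),(.022,.032,-.0217),(0,-.021,-.0317),(0,.021,-.0317)]: print(P,np.round(pt(P),1))
m=1e-3
F=[(w,257,215.8,(-21,124,16)),(w,293.3,215.8,(21,124,16)),(w,275.3,149,(0,205,62)),(w,219.5,198.5,(-65,143,12)),(w,331.5,198.5,(65,143,12))]
F=[(q,u,v,np.array(X)*m) for q,u,v,X in F]
print(fit(F,(*FX,FY)), FX,FY)
# fit casting in tool frame: dx,dy,dyaw, dz
o=[(217.8,231,(-32,42,10)),(333.5,231,(32,42,10)),(220,224.8,(-32,42,0)),(331.3,224.8,(32,42,0))]
def f(p):
    r=[]
    for u,v,X in o:
        x,y,z=np.array(X)*m; c,s=np.cos(p[2]),np.sin(p[2])
        # casting y->tool x, casting x->tool y, z->-z
        q=pt((p[0]+c*y-s*x,p[1]+s*y+c*x,p[3]-z)); r+=[q[0]-u,q[1]-v]
    return r
r=least_squares(f,[-.02,0,0,-.0217],x_scale=[.01,.01,.1,.01]); print(np.round(r.x,4),np.round(r.fun,1))
from plant import env
s=env.state(); print(s["eef_rot"])
E
```

```text
(0.022, -0.032, -0.0317) [215.3 230.9]
(0.022, 0.032, -0.0317) [333.  230.9]
(0.022, -0.032, -0.0217) [218.7 224. ]
(0.022, 0.032, -0.0217) [329.7 224. ]
(0, -0.021, -0.0317) [237.3 266.5]
(0, 0.021, -0.0317) [311.1 266.5]
(array([ 0.46329016, -0.07291025, -2.87934647]), array([[-0.1, -0.2],
       [ 0.3, -0.2],
       [-0. ,  0.1],
       [-1.5,  0.2],
       [ 1. ,  0.2]])) [ 0.4633 -0.0726] -2.8813
[-0.0208  0.0008 -0.0001 -0.0205] [-0.5  0.3  0.5  0.3  0.6 -0.3 -0.6 -0.3]
[[ 2.58742061e-01 -9.65946450e-01 -4.01520219e-05]
 [-9.65946420e-01 -2.58742063e-01  2.40987068e-04]
 [-2.43169619e-04 -2.35687886e-05 -9.99999970e-01]]
```

In-hand pose and fixture both check to under 1 mm. Now I'll lower beyond the arm, slide level under it, then go straight down with force watching.

```bash
cat >> h.py <<'E'
FX=np.array([.4633,-.0728]); FY=-2.8805; U=.0217
E
python3 - <<'E'
from plant import env, planner, snapshot, job
from h import *
R=down(yd(FY)); X=-.0005
env.servo_line(fx(X,.1564,.048-U),R,speed=.09)
s=env.state(); print(s["t"],s["position"],s["wrist_force"])
env.servo_line(fx(X,.1244,.048-U),R,speed=.06); env.wait(.15)
s=env.state(); print(s["t"],s["position"],fx(X,.1244,.048-U),s["wrist_force"],s["width"])
w=wrist(env,snapshot); pickle.dump(w,open("wh3.pkl","wb")); crop(w,"wh3",200,110,350,270,4)
d=snapshot("scene"); crop(d,"scene3",270,140,410,260,5.5,10)
E
```

```text
17.0 [ 0.50460744 -0.22400133  0.02688547] [-0.38832781 -0.84843633 -0.98977363]
17.8333 [ 0.49600921 -0.19350393  0.02639926] [ 0.49589521 -0.19285483  0.0263    ] [-1.12317016 -0.14513925 -2.16877582] 0.15134666655606838
```

View pics/scene3.png

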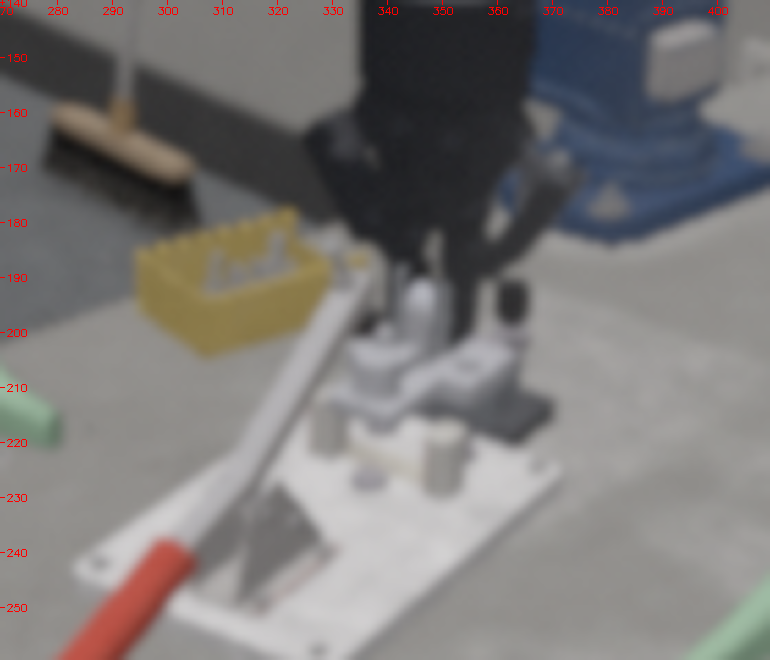

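View pics/wh3.png

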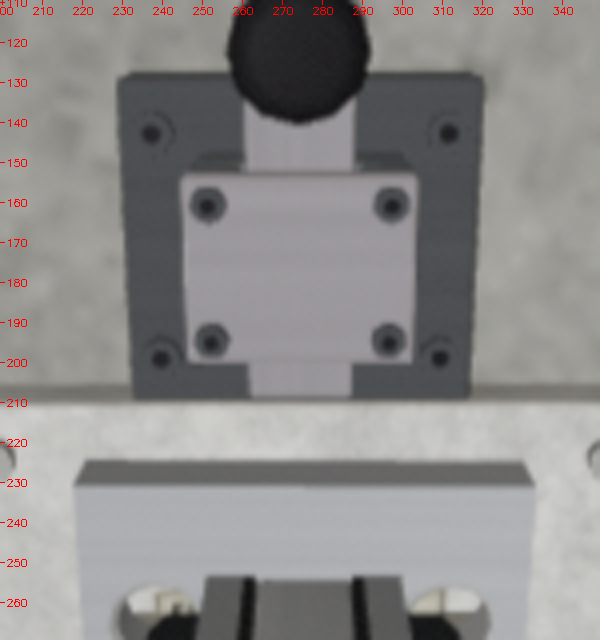

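```bash
python3 - <<'E'
from h import *
from plant import env
w=pickle.load(open("wh3.pkl","rb"))
def inv(P):
    d=np.array(P)[:2]-FX; c,s=np.cos(FY),np.sin(FY); return np.round(1e3*np.array([c*d[0]+s*d[1],-s*d[0]+c*d[1]]),2)
print("plate edge y(143)",inv(atz(w,275,209.3,.012)),"block mid x",inv(atz(w,274.3,153,.042)),"tongue",inv(atz(w,274.9,205,.034)),"knob (y205)",inv(atz(w,274.5,122,.062)))
print("head end edge in fixture (146 wanted at seat)",inv(atz(w,275.75,231,.058)), inv(atz(w,275.75,224.8,.048)))
s=env.state(); print(inv(s["position"]),s["position"])
E
```

```text
plate edge y(143) [-2.0000e-02  1.4355e+02] block mid x [ -0.34 186.74] tongue [-5.0000e-02  1.5392e+02] knob (y205) [-1.6000e-01  2.0391e+02]
head end edge in fixture (146 wanted at seat) [  0.43 146.9 ] [  0.45 146.48]
[ -0.39 124.91] [ 0.49592381 -0.19337526  0.02631027]
```

Casting end is at y 146.7 (146 wanted; the plate edge reads 143.5 for 143), x +0.45. I'll trim by about half a millimetre and go down.

```bash
python3 - <<'E'
from plant import env, planner, snapshot, job
from h import *
R=down(yd(FY)); X=-.001; Y=.1240
env.servo_line(fx(X,Y,.030-U),R,speed=.04)
env.wait(.1); s=env.state(); f0=s["wrist_force"]; print(s["t"],s["position"],f0)
for u in np.arange(.027,.0115,-.0015):
    env.servo_line(fx(X,Y,u-U),R,speed=.02)
    s=env.state(); f=s["wrist_force"]-f0; print(round(u,4),np.round(s["position"]-fx(X,Y,u-U),4),np.round(f,1))
    if f[2]>6: break
print(s["t"],s["position"][2]+U)
E
```

```text
18.6333 [ 0.49642942 -0.19249494  0.00843734] [ 1.23985317 -0.07077973 -1.45900752]
0.027 [-0.0001  0.0001 -0.0001] [-1.2 -0.1 -0.3]
0.0255 [-0.0001  0.     -0.0001] [-0.5  0.7 -0.5]
0.024 [-0.0001  0.0001 -0.0001] [-0.9 -1.3 -0.1]
0.0225 [-0.0001  0.0001 -0.0001] [-2.1  0.4 -1. ]
0.021 [-0.0001  0.     -0.0001] [-0.9  0.2  0.2]
0.0195 [-0.0001  0.0001 -0.0001] [-1.  -0.7 -1. ]
0.018 [-0.0001  0.     -0.0001] [-0.5 -0.4 -0.7]
0.0165 [-0.0001  0.     -0.0001] [-2.1  0.1 -0.4]
0.015 [ 0.0002 -0.0001  0.001 ] [-3.   1.2  6.4]
20.9333 0.01595430071095225
```

Contact came exactly at 16 mm with 6 N. I'll release, rise and look.

```bash
python3 - <<'E'
from plant import env, planner, snapshot, job
from h import *
R=down(yd(FY)); X=-.001; Y=.1240
env.command_gripper(0.4)
s=env.state(); print(s["t"],s["wrist_force"],s["width"])
env.servo_line(fx(X,Y,.055),R,speed=.08)
env.servo_line(fx(0,.16,.16),R,speed=.15); env.wait(.1)
w=wrist(env,snapshot); pickle.dump(w,open("ws1.pkl","wb")); crop(w,"ws1",210,100,340,240,4.2)
print(env.state()["t"],env.state()["wrist_force"])
d=snapshot("scene"); crop(d,"scene4",290,160,390,250,6.5,10); d["n"]=1; pickle.dump(d,open("scene4.pkl","wb"))
E
```

```text
21.2667 [0.64313102 0.4274231  0.60120184] 0.39674452003042215
23.2333 [ 0.12376856 -0.24205383 -0.35612144]
```

View pics/ws1.png

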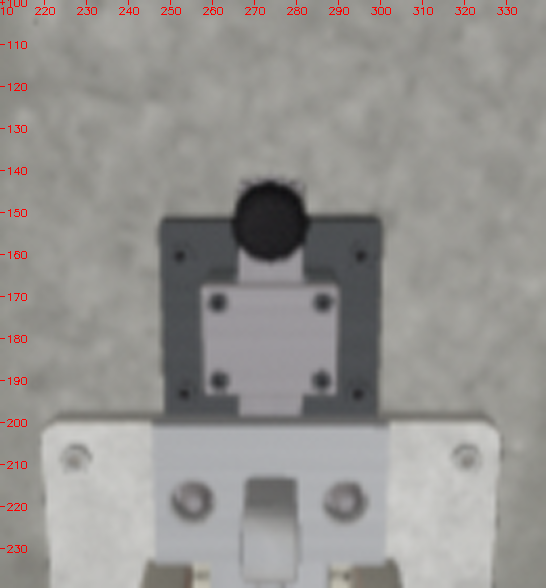

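View pics/scene4.png

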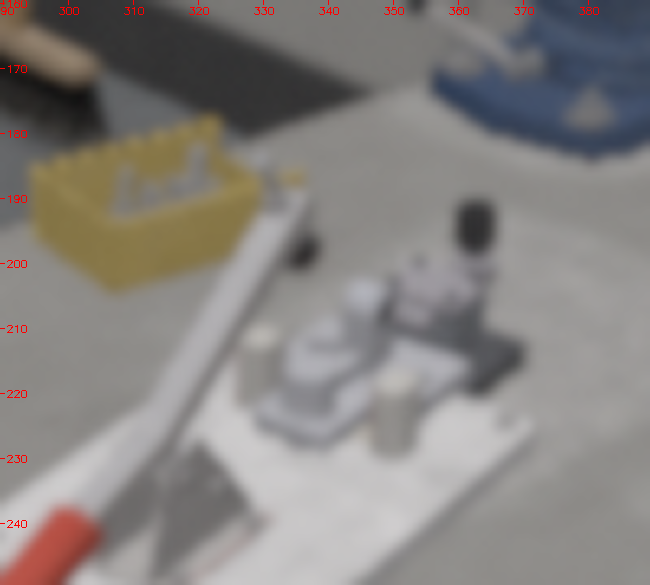

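The casting sits between the posts, with both dowels showing in the holes at (255,219) and (291,219). Now the gauge: fingers shut, and push the knob in from its outer side.

```bash
python3 - <<'E'
from plant import env, planner, snapshot, job
from h import *
R=down(yd(FY)); yv=np.r_[yd(FY),0]
env.command_gripper(0.0)
env.move_to(fx(0,.245,.12),R)
env.servo_line(fx(0,.245,.012),R,speed=.10)
env.wait(.15)
f0=np.mean([ (env.wait(.03),env.state()["wrist_force"])[1] for _ in range(5)],0)
def F(): return np.mean([ (env.wait(.02),env.state()["wrist_force"])[1] for _ in range(3)],0)-f0
def ty(): return (env.state()["position"][:2]-FX)@yd(FY)
env.servo_line(fx(0,.230,.012),R,speed=.05)
y=.230; yc=None
while y>.2005:
    y-=.001 if yc is None else .002
    env.servo_line(fx(0,y,.012),R,speed=.03)
    f=F(); p=ty(); print(round(y,4),round(p,4),np.round(f@yv,1),np.round(f[2],1))
    if yc is None and f@yv>1.8: yc=p
    if f@yv>12.5: break
print("contact",yc,"travel",None if yc is None else yc-p,env.state()["t"])
w=wrist(env,snapshot); pickle.dump(w,open("wg1.pkl","wb")); crop(w,"wg1",200,130,350,280,4)
d=snapshot("top"); crop(d,"top5",290,185,410,270,6.5); d=snapshot("scene"); crop(d,"scene5",290,160,390,250,6.5,10)
E
```

```text
0.229 0.2292 -0.1 0.3
0.228 0.228 -0.2 0.7
0.227 0.227 -0.4 -0.0
0.226 0.226 -0.8 0.3
0.225 0.225 -0.5 0.7
0.224 0.224 -0.2 0.7
0.223 0.2232 0.1 0.5
0.222 0.2231 2.8 -0.2
0.22 0.221 4.2 -0.8
0.218 0.2186 4.6 -1.0
0.216 0.2168 4.9 -1.1
0.214 0.2151 5.2 -1.2
0.212 0.2135 6.3 -1.8
0.21 0.2119 6.6 -1.6
0.208 0.2104 6.8 -2.2
0.206 0.2087 7.8 -2.6
0.204 0.2071 8.0 -3.2
0.202 0.2071 10.4 -5.4
0.2 0.2072 12.7 -7.5
contact 0.22310075639711313 travel 0.01594240786860321 31.875
```

View pics/scene5.png

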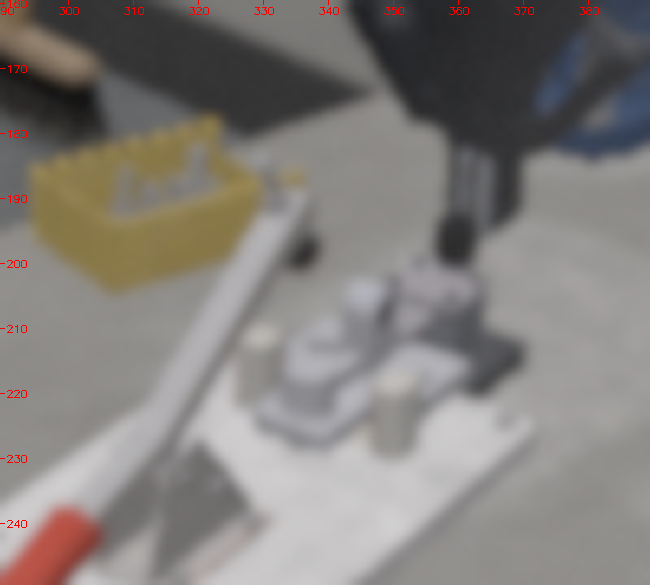

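View pics/wg1.png

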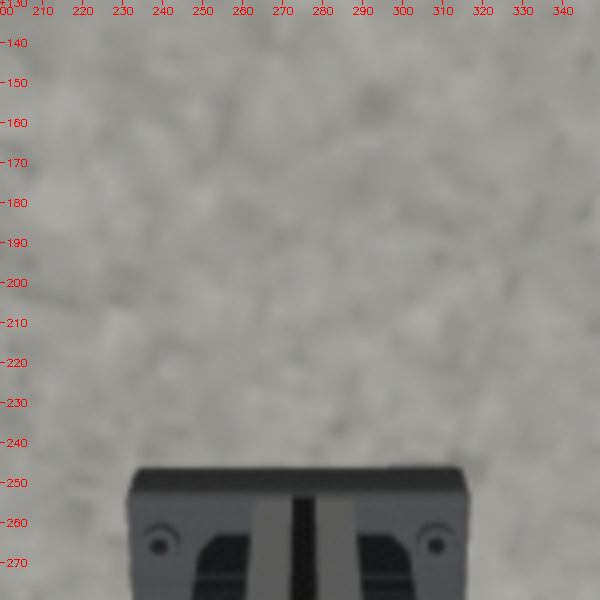

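Gauge went in 15.9 mm and then met a hard wall just past 8 N (the spring's force at the stop), so the casting is fully down. I'll retreat, let it snap back and check.

```bash
python3 - <<'E'
from plant import env, planner, snapshot, job
from h import *
R=down(yd(FY))
env.servo_line(fx(0,.245,.012),R,speed=.2)
env.servo_line(fx(0,.245,.10),R,speed=.2)
env.move_to(fx(0,.12,.17),R); env.wait(.1)
w=wrist(env,snapshot); pickle.dump(w,open("ws2.pkl","wb")); crop(w,"ws2",190,90,370,290,3)
s=env.state(); print(s["t"],s["position"],s["wrist_force"])
d=snapshot("scene"); crop(d,"scene6",290,160,390,250,6.5,10)
E
```

```text
33.7667 [ 0.49375297 -0.19005138  0.16895504] [0.24000111 0.36012428 0.92351073]
```

View pics/ws2.png

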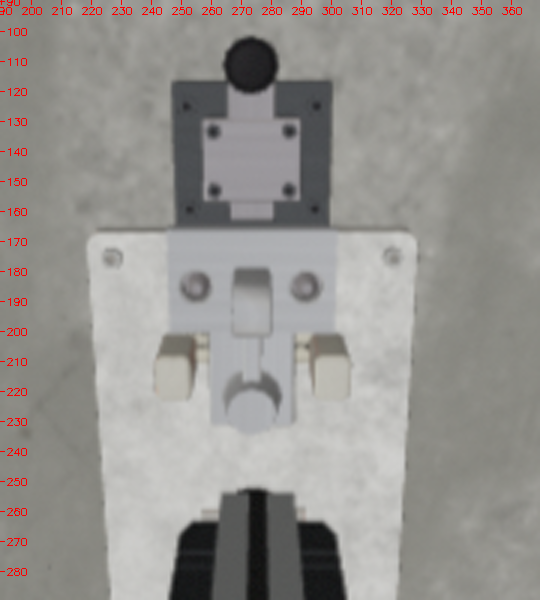

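View pics/scene6.png

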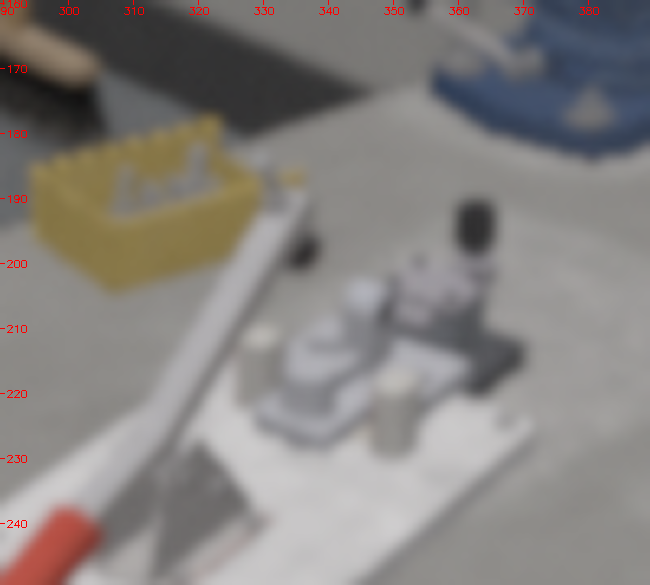

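The knob is back at (364,195) as before, and the casting is unchanged. Next the clamp arm comes down along its arc, watching the force.

```bash
python3 - <<'E'
from plant import env, planner, snapshot, job
from h import *
R=down(yd(FY))
def P(th): 
    return fx(0,-.0245+.106*np.cos(th)-.016*np.sin(th), .050+.1135*np.sin(th)+.016*np.cos(th)-K)
env.move_to(P(.56)+[0,0,.025],R); env.wait(.2)
f0=np.mean([ (env.wait(.02),env.state()["wrist_force"])[1] for _ in range(4)],0)
print(env.state()["t"])
th=.62; env.servo_line(P(th),R,speed=.06)
while th>-.03:
    st=.03 if th>.13 else .012
    th-=st; env.servo_line(P(th),R,speed=.035)
    s=env.state(); f=s["wrist_force"]-f0; print(round(th,3),np.round(1e3*(s["position"]-P(th)),1),np.round(f,1),round(s["t"],2))
    if f[2]>11: break
env.wait(.2); f=env.state()["wrist_force"]-f0; print("hold",f,env.state()["position"]-P(th))
d=snapshot("scene"); crop(d,"scene7",290,130,390,250,5,10)
E
```

```text
34.525
0.59 [ 0.1 -0.4  0.1] [-0.6 -1.  -0.5] 35.27
0.56 [ 0.2 -0.   0.1] [0.  0.8 0.3] 35.52
0.53 [ 0.2 -0.2 -0. ] [0.8 0.6 0.4] 35.77
0.5 [ 0.2 -0.2 -0.1] [0.2 0.  0.5] 36.02
0.47 [ 0.1 -0.3 -0.2] [ 0.2 -0.4  1. ] 36.27
0.44 [ 0.1 -0.3 -0.2] [-0.1 -0.   1.3] 36.52
0.41 [ 0.  -0.3 -0.2] [1.6 0.2 0.2] 36.77
0.38 [-0.  -0.3 -0.2] [ 1.  -0.7  0.1] 37.02
0.35 [-0.1 -0.2 -0.2] [-0.  -1.7  1. ] 37.27
0.32 [-0.1 -0.1 -0.2] [-0.1 -1.1  1.5] 37.52
0.29 [-0.1 -0.2 -0.2] [ 0.4 -0.3  1.5] 37.77
0.26 [-0.1 -0.1 -0.3] [-0.1 -1.4 -0. ] 38.02
0.23 [-0.1 -0.  -0.3] [ 0.6 -1.1  0.4] 38.27
0.2 [-0.1  0.  -0.3] [ 0.2 -0.4 -0.7] 38.52
0.17 [-0.2  0.  -0.3] [ 0.5 -0.2  1.4] 38.77
0.14 [-0.1  0.1 -0.3] [-0.6 -0.9  0.3] 39.02
0.11 [-0.   0.  -0.3] [ 0.4 -0.9 -0.7] 39.27
0.098 [ 0.1  0.  -0. ] [-0.1 -1.6 -0.7] 39.52
0.086 [0.  0.2 0.5] [-1.5  0.5  5.6] 39.77
0.074 [0.  0.5 1.5] [-3.   1.8 14.3] 40.02
hold [-2.48057121  2.15061083 14.12759853] [4.18973005e-05 4.85869991e-04 1.52277019e-03]
```

View pics/scene7.png

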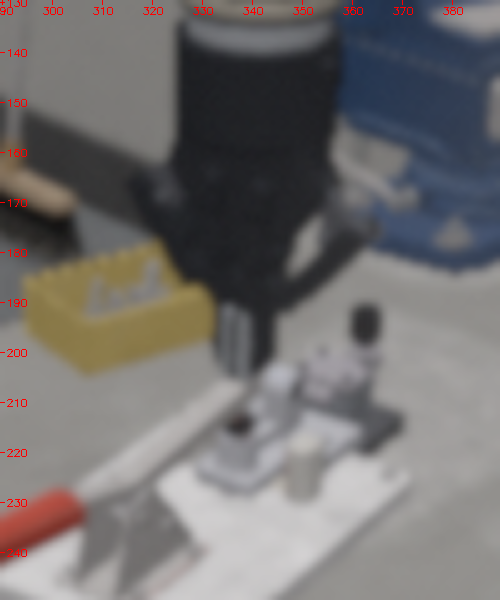

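Force rose sharply to 14 N at the bottom, so the pad is on the boss. I'll lift away and verify.

```bash
python3 - <<'E'
from plant import env, planner, snapshot, job
from h import *
R=down(yd(FY))
p=env.state()["position"]
env.servo_line(p+[0,0,.06],R,speed=.12)
env.move_to(fx(0,.13,.20),R); env.wait(.1)
w=wrist(env,snapshot); pickle.dump(w,open("ws3.pkl","wb")); crop(w,"ws3",190,90,370,290,3)
s=env.state(); print(s["t"],s["position"],s["wrist_force"])
d=snapshot("scene"); pickle.dump(d,open("scene8.pkl","wb")); crop(d,"scene8",290,170,390,250,7,10)
d=snapshot("top"); pickle.dump(d,open("top8.pkl","wb"))
def inv(P):
    d=np.array(P)[:2]-FX; c,s=np.cos(FY),np.sin(FY); return np.round(1e3*np.r_[c*d[0]+s*d[1],-s*d[0]+c*d[1],P[2]],1)
cv2.imwrite("pics/top8.png",cv2.cvtColor(d["img"],cv2.COLOR_RGB2BGR))
E
```

```text
41.6167 [ 0.49592694 -0.19675039  0.19808561] [-0.16110799 -0.02147875 -0.18796339]
```

View pics/scene8.png

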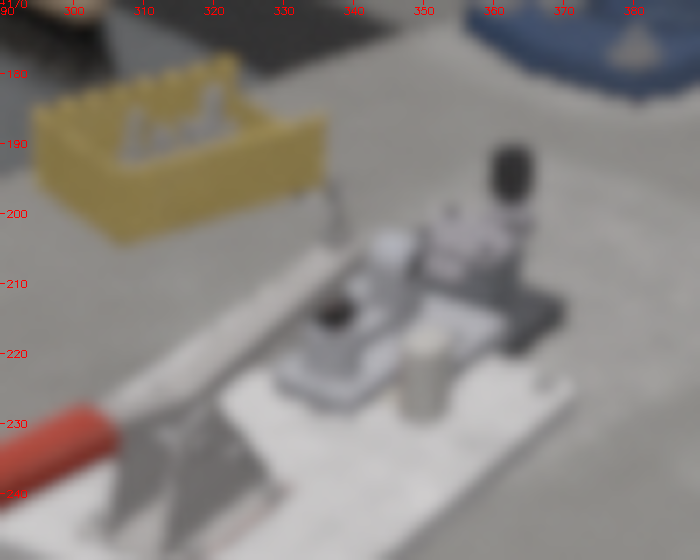

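View pics/ws3.png

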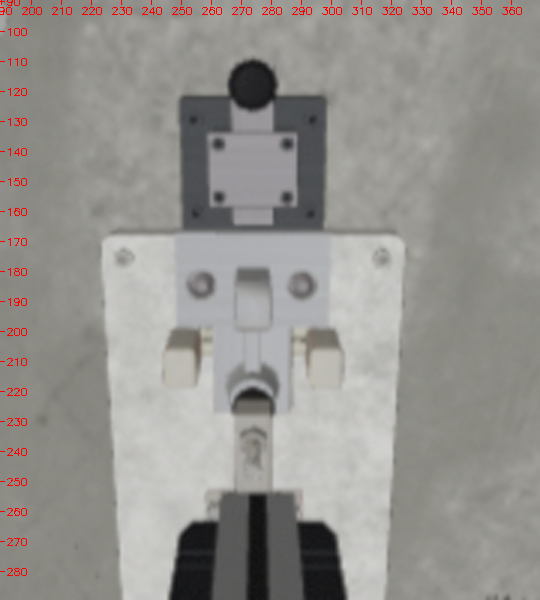

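View pics/top8.png

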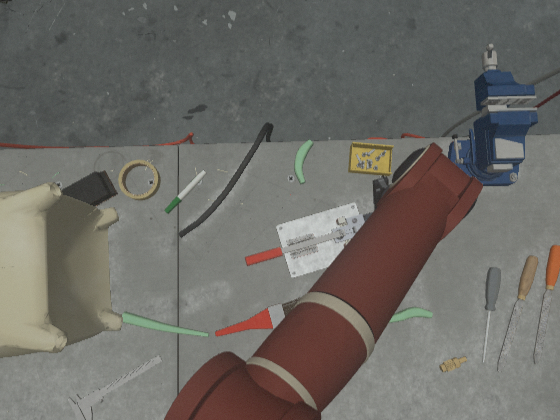

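The pad sits on the boss, the gauge is out, and the bystanders are unmoved. A quick numerical check of the arm's angle, then I'll hand in.

```bash
python3 - <<'E'
from h import *
def inv(P):
    d=np.array(P)[:2]-FX; c,s=np.cos(FY),np.sin(FY); return np.round(1e3*np.r_[c*d[0]+s*d[1],-s*d[0]+c*d[1],P[2]],1)
w=pickle.load(open("ws3.pkl","rb"))
for v in (226,230,238,246): print(v,inv(deproj(w,274,v)))
print("lug",inv(deproj(w,274,195)),"head",inv(deproj(w,290,172)),"plate",inv(deproj(w,310,200)))
for th in (.04,.06,.09,.12): print(th,"tip z",50+102.5*np.sin(th)+16*np.cos(th), "slope",np.tan(th))
s=pickle.load(open("scene8.pkl","rb"))
for th in (.03,.06,.09,.12): print(th,[np.round(proj(s,fx(x,(-24.5+113.5*np.cos(th)-16*np.sin(th))/1e3,(50+113.5*np.sin(th)+16*np.cos(th))/1e3))[0],1) for x in(-.007,.007)])
for th in (.03,.06,.09,.12): print(th,np.round(proj(w,fx(0,(-24.5+113.5*np.cos(th)-16*np.sin(th))/1e3,(50+113.5*np.sin(th)+16*np.cos(th))/1e3))[0],1))
a=cv2.absdiff(pickle.load(open("top0.pkl","rb"))["img"],pickle.load(open("top8.pkl","rb"))["img"]).max(2)
for n,(u0,v0,u1,v1) in dict(tray=(345,138,385,178),hook=(290,138,318,188),tape=(115,155,162,202),marker=(162,168,210,215)).items(): print(n,a[v0:v1,u0:u1].mean().round(1),(a[v0:v1,u0:u1]>40).sum())
E
```

```text
226 [ 0.1 85.5 66.7]
230 [ 0.1 83.3 73.2]
238 [ 0.1 78.2 83.5]
246 [1.000e-01 7.690e+01 1.006e+02]
lug [1.000e-01 1.198e+02 5.730e+01] head [ 19.7 139.5  24.2] plate [47.5 99.1 10.1]
0.04 tip z 70.08610846070565 slope 0.040021346995514566
0.06 tip z 72.11751930310633 slope 0.06007210383129728
0.09 tip z 75.14779502098804 slope 0.09024378990978545
0.12 tip z 78.15543942077609 slope 0.1205793372113053
0.03 [array([337.7, 204. ]), array([342.7, 205.6])]
0.06 [array([337.6, 202.9]), array([342.6, 204.5])]
0.09 [array([337.5, 201.8]), array([342.5, 203.3])]
0.12 [array([337.3, 200.7]), array([342.3, 202.2])]
0.03 [273.9 224.5]
0.06 [273.9 226.2]
0.09 [273.9 227.9]
0.12 [273.9 229.8]
tray 15.8 1
hook 15.8 0
tape 15.1 0
marker 15.3 0
```

```bash
python3 - <<'E'
from plant import env, job
s=env.state(); print(s["t"],s["wrist_force"]); print(job.sign_off())
E
```

```text
41.7167 [-0.98763358  0.53240249 -0.25575667]
the job is handed in; nothing more can be done
None
```

The casting is loaded, gauged and clamped, and I handed the job in at 41.7 s with the gripper clear of everything.

- **Loading:** I carried the casting in beyond the arm and slid it level under the clamp. It came down with contact at 16.0 mm, the height of the rests, at about 6 N. After I let go, both dowels showed in the holes.
- **Gauge:** It slid in 15.9 mm and met its hard stop just past 8 N; I stopped at 12.7 N. It snapped back, and the pictures show the knob at its starting place.
- **Clamp:** After that I pushed the arm down onto the boss, where the force rose sharply to 14 N. It stayed down when I lifted away. The end of the arm matches a joint angle of about 0.03 to 0.06 in the last scene view and about 0.02 in the wrist view, against 0.06 expected.
- **Bystanders:** Before and after pictures of the tray, hook, tape and marker show no movement.

**What failed or disagreed:**
- **First grasp missed:** The gripper shut on nothing above the lug. Two camera views showed the real finger tips 36 to 39 mm above the reported TCP, and the clamp contact suggests about 35 mm. I allowed 38 mm from then on and the second grasp held.
- **Measured heights:** Heights from crossing the top camera with another view were off by up to 23 mm. I relied on wrist depth, which agreed with the text to about 2 mm.
- **Last depth check:** Depth readings on the clamp arm next to the fingers made no sense (83 to 100 mm), so I judged the arm by its edges in the pictures instead.

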